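Click the stitching-clamp head onto its bench post

ROBOT

A 6-joint arm with a two-finger parallel gripper is mounted at the origin on the work surface. World frame = base frame: x ahead of the robot, y to its left, z up, the work surface at z = 0. Lengths are in mm, angles in rad, forces in N, time in s.
With the tool pointing down it reaches from about 325 to 775 mm from the base axis. Payload 9.3 kg.
Tool frame: the origin (TCP) lies on the centre line of the jaws, within the pads' length; the fingertips stand 11 mm ahead of it and the grasp point (between the pads) lies 8 mm behind it; z points along the fingers, y is the line along which they close (so a half turn about z gives the same grasp; the last joint's range is limited). The gripper opens to 85 mm and grips with 20 to 120 N. Pads are 22 mm wide; open, the fingers measure 114 mm over their backs; the gripper's body (76 mm by 85 mm) begins 54 mm behind the grasp point. The pads swing forward as they close: fully open they stand 13 mm farther back than shut.
Start: joints at [0.976, 0.259, 0.021, 1.334, 0, 1.418], TCP at [235.163, 497.187, 242.279] pointing down, gripper open.
Joint ranges: [-3.04, 3.04], [-0.91, 1.82], [-1.04, 1.36], [-1.92, 1.95], [-1.52, 1.45], [-3.14, 3.14]. Speed limits (rad/s): [2.22, 2.22, 2.79, 3.14, 3.14, 3.14].

INTERFACE

Orientations are given as a 3x3 rotation matrix whose columns are the frame's x, y, z axes.
In Python, from plant import robot, optics gives the robot as it stands.
- The arm moves only by the tool step_arm, never from a script. Its argument "rows" is one flat list of numbers, 6 for each row, row after row: the shift along the tool's x, y, z in mm, then the turn, a rotation vector about the tool's x, y, z in rad. A call has exactly 5 rows; each row shifts and turns the commanded pose from where the row before left it, along the tool's axes as they then stand; what a row does not reach is not made up. A row lasts 1/12 s, in which the tool goes at most 41.7 mm and 7.16 degrees, less where a joint would pass 70% of its speed; a pose out of reach is approached as far as the arm can. A call is refused whole if a number of a shift passes 41.7 or a number of a turn 0.125, either way. A call with a gripper value outside its range is refused whole. "fingers" is the closure, from -1 (fully open) to 1 (shut), set as the call begins (left out, the last holds). The fingers move at their own pace and stop on an object; the grip force is fixed at half the most. Time passes only in rows, so rows that do not move let the fingers close, or fill a call up. It gives the time, the measured TCP pose, the force, the opening and the grip force at its end, in the units of the state.
- robot.read_state(): the state, without advancing time (a new reading comes with each control period).
- optics.grab_frame(name): name is "scene" or "top" or "wrist"; returns (picture, depth): 384x512x3 uint8, red, green, blue; 384x512 float32, mm along the optical axis (not along the pixel's ray), 0 where there is no reading.
- optics.calibration(name): a dict with "K" (3x3 intrinsics, pixels), "origin" and "attitude" of the camera in the world. Camera axes: x right, y down, z forward; pixel columns grow to the right and rows downward; lengths in mm; the calibration is good to about 2 mm. A picture is of the moment at which its call begins: read the wrist's pose just before it. calibration takes no time and is no camera call; for the wrist camera it gives the pose at the moment of the call.
- robot.sign_off(): hands the job in; it is judged then, once.
The state is a dict: "time": time; "joint_pos": joint angles; "qvel": joint speeds; "effort": joint torques, N m; "tcp_pos": TCP position; "tcp_rot": TCP orientation; "contact_force": force on the tool from outside, world axes, zero at the start; "wrist_torque": the same for the moment, N m; "width": finger opening in mm; "grasp_force": force on a finger pad.
Only numpy, scipy, OpenCV 4.12 (cv2) and the standard library are available. Lean on these libraries where they do the work, as an engineer would, in place of code of your own. Each camera call takes 0.05 s, during which the arm holds its last target. There are 200 camera calls.

TASK

Lift the stitching-clamp head off its wooden parking peg and slide its steel socket tube down over the aluminium stub of the green bench post until it sits fully home on the rubber ring, then twist it until the brass spring button pops out through the slot in the tube. Feel your way and push and twist gently, never forcing it (the head and post must not press on each other with more than 40 N), stop turning and let go when it has clicked, and leave the other things on the bench where they are.

Things in the scene. Friction and masses are not known exactly. Their poses are not given: they have to be found in the camera images.
- head: Stitching-clamp head, 280-455 g, 150 mm tall, upright on a wooden parking stand. Origin: centre of the underside of its steel socket tube; z up the tube. Nine-sided tube, its flats 16 mm from the axis inside, 19 mm outside, 78 mm deep; 45 mm cuff at the foot, mouth flared to 38 mm, down to 32 at 6 mm up. Above: wooden block 78-102 mm up, screw heads stand 5 mm out of its +y and -y sides.
- grip (a point): Middle of the head's light wooden jaws (one rigid piece, 102 to 150 mm above the foot, 70 mm along the head's x, 36 mm along its y, tan leather top): on the tube axis, 126 mm above the foot. Best grasped here from above, across y.
- slot (a point): Middle of the only slot through the tube wall, at its outer face: 19 mm out along the head's +x, 44 mm above the foot. The slot is 11.5 mm wide and runs from 35.5 to 52.5 mm up.
- post: Green bench post, bolted down: 110 mm square foot, collar, black rubber ring, and an upright aluminium stub 30 mm in diameter, 70 mm tall above the ring (its top 8 mm tapers to 20 mm). Origin: centre of the underside; z up. The stub is clamped at an unknown angle: its button points along the post's +x (away from the robot) to within 1 rad either side.
- seat (a point): Centre of the top of the rubber ring (52 mm across) at the root of the stub, 40 mm above the bench; z up. The head's origin comes here when home. The ring yields about 2 mm per 10 N, 6 mm at most.
- button (a joint): Brass spring button, a 10 mm ball 5 mm proud of the stub, 42 mm above the ring. Value in m: 0 out, about 0.002 to 0.004 while the tube covers it, 0 again once popped through the slot. Spring 3 N out, 6 N pressed; pushing the tube past it takes about 5 to 12 N. Once popped, it lets the tube turn only about 0.15 rad; beyond, the stub's rubber mount resists with 0.25 N m per 0.1 rad.
- park_a: Wooden parking stand on which the head waits (fixed): disc 84 mm across, 15 mm thick, with a 23 mm peg up to 52 mm above the bench. Origin: centre of the underside.
- park_b: The same wooden stand, carrying the thread spool.
- spool: Orange thread spool on the other parking stand, 62 mm across, 66 mm tall. Leave it. Origin: centre of the underside.
- mallet: White-headed mallet lying on the bench, 200 mm long. Leave it.
- dye: Small blue dye bottle, 44 mm across, 85 mm tall. Leave it.
- edge_paint: Small black bottle with a yellow label, 44 mm across, 85 mm tall. Leave it.
- rivet_cup: Small steel cup, 70 mm across, 45 mm tall. Leave it.
- awl: Awl with a wooden handle lying on the bench, 170 mm long. Leave it.
Things that resemble listed ones, but are neither listed nor needed, are in the scene too. Leave any blue look-alike of the head alone.

How it is judged (in metres and radians):
On the way, in this order (a step that is already met when the one before it is completed fails the run):
1. the head is lifted clear of its parking peg (height (world z) of head above 0.06 m), for 0.1 s.
2. the tube is slid over the stub and presses the button in (value of joint button above 0.0015 m and z of head in the frame of seat below 0.036 m and horizontal distance between head and seat below 0.006 m), for 0.1 s.
At the end, for the whole second after the job is handed in: The head stands upright (within 5 degrees) and at rest on the post, its foot within 3 mm of the rubber ring's free height and 4 mm of its centre, and the button is out through the slot (pressed in less than 1.5 mm) (value of joint button below 0.0015 m and z of head in the frame of seat between -0.007 and 0.003 m and horizontal distance between head and seat below 0.004 m and angle between head's own z axis and vertical below 0.09 rad and linear speed of head below 0.02 m/s); the robot touches nothing.
It fails at once if the head and the post push on each other with more than 40 N (contact force between head and post above 40 N).
It fails at once if a bystander (spool, mallet, bottle, cup, awl) is moved by more than 30 mm (distance of any of spool, mallet, dye, edge_paint, rivet_cup, awl from where it was at the start of the episode above 0.03 m).
It also fails if it takes over 67 s, if anything falls off the work surface, if the arm or the gripper's body presses on something with over 40 N, if the wrist force passes 120 N, or if a joint passes its speed limit or range.

## Working session

There is one attempt and no reset: what is moved stays moved. The work goes in short steps, Python scripts to look and compute and a tool call to move; the robot and the scene stay as the last step left them, time stands still between calls to the robot, and variables do not carry over. Pictures are saved under pics/ and viewed, at most 10 in all, crops included, and the job is handed in when it is done.

Besides the shell and the picture viewer there is one more tool, called after "Emit:" in YAML: its name, and indented under it one key for each argument. step_arm: Moves the arm, as the interface text tells. Its arguments: {"type":"object","properties":{"rows":{"type":"array"},"fingers":{"type":"number"}},"required":["rows"]}

```bash
mkdir -p pics; ls
cat > h.py <<'E'
import numpy as np, cv2
from plant import robot, optics
def pts(name):
    c=optics.calibration(name); p,d=optics.grab_frame(name)
    K=np.array(c["K"]);R=np.array(c["attitude"]);o=np.array(c["origin"])
    v,u=np.mgrid[:384,:512]
    P=np.stack([(u-K[0,2])/K[0,0]*d,(v-K[1,2])/K[1,1]*d,d],-1)@R.T+o
    P[d==0]=np.nan
    return p,d,P,K,R,o
E
python3 - <<'E'
from h import *
for n in ("scene","top"):
    p,d,P,K,R,o=pts(n)
    cv2.imwrite(f"pics/{n}0.png",p[:,:,::-1]); np.savez(f"{n}0.npz",p=p,d=d,P=P,K=K,R=R,o=o)
    print(n,K.tolist(),R.round(3).tolist(),o)
s=robot.read_state();print(s)
E
```

```text
pics
scene [[382.88980940224985, 0.0, 252.34423505420838], [0.0, 382.88980940224985, 193.8290494536822], [0.0, 0.0, 1.0]] [[-0.298, 0.641, -0.707], [0.954, 0.187, -0.232], [-0.016, -0.744, -0.668]] [1455.59778646  290.87130462  971.14549735]
top [[346.4419620242482, 0.0, 254.29964346765453], [0.0, 346.4419620242482, 193.09608384849454], [0.0, 0.0, 1.0]] [[0.011, -0.992, 0.126], [-1.0, -0.013, -0.014], [0.016, -0.125, -0.992]] [ 385.97170772   17.52574136 1355.48590915]
{'time': 0.1, 'joint_pos': array([ 9.76411927e-01,  2.59144268e-01,  2.08327067e-02,  1.33366762e+00,
       -1.22914976e-05,  1.41817576e+00]), 'qvel': array([-0.00077675, -0.00111061,  0.00206285, -0.00091863,  0.00087617,
        0.00077858]), 'effort': array([ 5.21949536e-03, -5.56694198e+01,  3.45069838e+01,  1.15615458e-02,
       -2.02209512e-04, -4.56311102e-05]), 'tcp_pos': array([235.03267382, 497.00018988, 241.72010335]), 'tcp_rot': array([[-9.03998919e-01,  4.27534243e-01, -6.52211606e-04],
       [ 4.27534707e-01,  9.03998396e-01, -9.86867228e-04],
       [ 1.67678713e-04, -1.17097001e-03, -9.99999300e-01]]), 'contact_force': array([ 0.55933463, -0.25453691,  0.04135866]), 'wrist_torque': array([ 0.01961016, -0.01567342,  0.01081932]), 'grasp_force': 0.0, 'width': 85.32252253479042}
```

View pics/scene0.png

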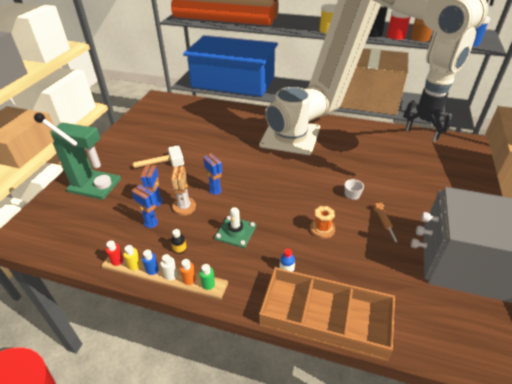

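View pics/top0.png

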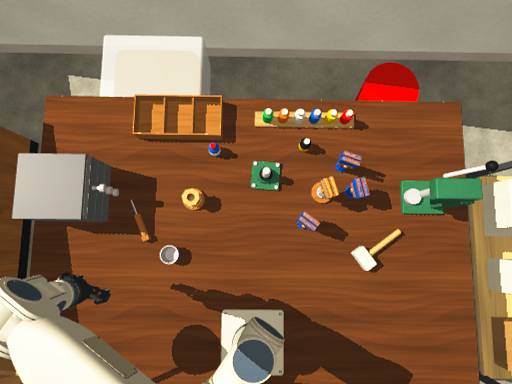

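The tan and steel head is at scene (182,190), top (325,188). The blue look-alikes are at scene (150,178), (147,205) and (214,172). Only the first has light wooden jaws, so it is the one meant. The post is at scene (235,225), top (265,176).

Run:
```python
from h import *
a=np.load("top0.npz");p,P=a["p"],a["P"]
b=np.load("scene0.npz")
c1=cv2.resize(p[140:240,240:380],None,fx=4,fy=4,interpolation=cv2.INTER_CUBIC)
c2=cv2.resize(b["p"][140:250,125:265],None,fx=4,fy=4,interpolation=cv2.INTER_CUBIC)
im=np.vstack([np.hstack([c1,np.zeros_like(c1[:,:0])]),c2])
im=cv2.resize(im,(400,600)); cv2.imwrite("pics/crop0.png",im[:,:,::-1])
def rep(P,p,u0,u1,v0,v1,z0,z1,n):
    s=P[v0:v1,u0:u1].reshape(-1,3);col=p[v0:v1,u0:u1].reshape(-1,3).astype(int)
    m=(s[:,2]>z0)&(s[:,2]<z1)&(col[:,0]>col[:,2]*(1.15 if n=="jaw" else 0)) 
    q=s[m]; r=cv2.minAreaRect(q[:,:2].astype(np.float32))
    print(n,m.sum(),q.mean(0).round(1),np.median(q,0).round(1),r)
rep(P,p,305,345,170,208,150,180,"jaw")
rep(P,p,250,282,160,192,98,120,"stub")
rep(P,p,245,286,156,196,8,25,"foot")
A,B=b["P"],b["p"]
rep(A,B,165,200,160,190,150,180,"jaw")
rep(A,B,220,250,200,225,98,120,"stub")
```

```text
jaw 221 [ 561.3 -265.7  162.5] [ 561.7 -266.3  163.1] ((562.4974975585938, -266.4704895019531), (69.7177734375, 37.117401123046875), 18.91199493408203)
stub 52 [625.4 -44.3 106.6] [625.5 -44.3 106.9] ((625.173095703125, -44.582218170166016), (26.08127212524414, 26.41179656982422), 89.58470153808594)
foot 503 [625.7 -44.6  12.5] [624.2 -43.6  12. ] ((626.7134399414062, -44.18500900268555), (109.08160400390625, 109.2854995727539), 85.77354431152344)
jaw 181 [ 571.3 -262.3  162.1] [ 573.7 -262.7  164. ] ((567.9586181640625, -264.50634765625), (72.88463592529297, 36.63767623901367), 17.429914474487305)
stub 55 [636.  -41.6 106.4] [637.1 -41.3 107.2] ((634.4762573242188, -42.70792770385742), (27.895763397216797, 24.09402847290039), 67.54190063476562)
```

View pics/crop0.png

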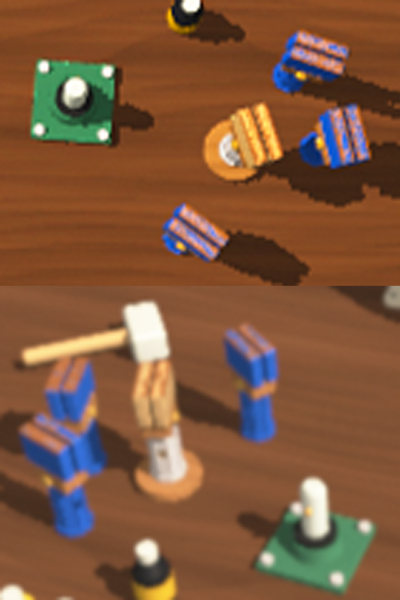

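The crop confirms it: the head with tan jaws and a steel tube stands on its wooden disc at top-crop (245,140), and the dark slot at scene-crop (178,462) faces the camera. The brass button shows at scene-crop (308,513), and the blue look-alikes are separate.

```bash
cat >> h.py <<'E'
def plan(target,yaw=0.,n=None,rows=5,step=38.):
    """rows (tool axes) to move TCP by straight line to world target (mm) and turn world yaw (rad), n rows"""
    s=robot.read_state(); d=np.array(target)-s["tcp_pos"]; R=s["tcp_rot"].copy()
    n=n or int(max(np.ceil(np.linalg.norm(d)/step),np.ceil(abs(yaw)/.115),1)); n=int(np.ceil(n/rows)*rows)
    out=[]
    for i in range(n):
        sh=R.T@(d/n); out.append([*sh.round(1),0,0,round(-yaw/n,4)])
        c,q=np.cos(yaw/n),np.sin(yaw/n); R=np.array([[c,-q,0],[q,c,0],[0,0,1]])@R
    for i in range(0,n,5): print([float(x) for r in out[i:i+5] for x in r])
def st():
    s=robot.read_state(); R=s["tcp_rot"]
    print("t",round(s["time"],2),"tcp",s["tcp_pos"].round(1),"slot az",round(float(np.arctan2(-R[1,0],-R[0,0])),3),"tilt",R[:,2].round(4),"F",s["contact_force"].round(1),"M",s["wrist_torque"].round(2),"w",round(s["width"],1),"g",round(s["grasp_force"],1),"q6",round(s["joint_pos"][5],3))
E
python3 - <<'E'
from h import *
c=optics.calibration("wrist");s=robot.read_state();R=s["tcp_rot"]
print("cam in tool",R.T@(np.array(c["origin"])-s["tcp_pos"]),(R.T@np.array(c["attitude"])).round(3),np.array(c["K"])[0,0])
a=np.load("top0.npz");p,P=a["p"].astype(int),a["P"]
m=(p[...,2]>p[...,0]*1.2)&(P[...,2]>90)&(P[...,0]>400)&(P[...,1]<-150)
n,l,_,_=cv2.connectedComponentsWithStats(m.astype(np.uint8))
for i in range(1,n):
    q=P[l==i]
    if len(q)>15: print(len(q),q.min(0).round(),q.max(0).round())
plan([562,-266,300],np.radians(108.5-64.7),20)
E
```

```text
cam in tool [  75.57560844   -0.58557052 -131.44852473] [[-0.    -0.956 -0.294]
 [ 1.    -0.    -0.001]
 [ 0.001 -0.294  0.956]] 301.16440774031304
79 [ 641. -372.  102.] [ 693. -307.  152.]
109 [ 529. -402.  104.] [ 595. -356.  154.]
1279 [ 503. -732.   91.] [ 592. -582.  265.]
29 [ 412. -203.  105.] [ 458. -156.  148.]
19 [ 419. -205.  132.] [ 451. -177.  155.]
[-31.1, -27.5, -2.9, 0.0, 0.0, -0.0382, -30.0, -28.7, -2.9, 0.0, 0.0, -0.0382, -28.9, -29.8, -2.9, 0.0, 0.0, -0.0382, -27.7, -30.9, -2.9, 0.0, 0.0, -0.0382, -26.5, -31.9, -2.9, 0.0, 0.0, -0.0382]
[-25.3, -32.9, -2.9, 0.0, 0.0, -0.0382, -24.0, -33.8, -2.9, 0.0, 0.0, -0.0382, -22.7, -34.7, -2.9, 0.0, 0.0, -0.0382, -21.4, -35.6, -2.9, 0.0, 0.0, -0.0382, -20.0, -36.4, -2.9, 0.0, 0.0, -0.0382]
[-18.6, -37.1, -2.9, 0.0, 0.0, -0.0382, -17.2, -37.8, -2.9, 0.0, 0.0, -0.0382, -15.7, -38.4, -2.9, 0.0, 0.0, -0.0382, -14.2, -39.0, -2.9, 0.0, 0.0, -0.0382, -12.7, -39.5, -2.9, 0.0, 0.0, -0.0382]
[-11.2, -40.0, -2.9, 0.0, 0.0, -0.0382, -9.7, -40.4, -2.9, 0.0, 0.0, -0.0382, -8.1, -40.7, -2.9, 0.0, 0.0, -0.0382, -6.6, -41.0, -2.9, 0.0, 0.0, -0.0382, -5.0, -41.2, -2.9, 0.0, 0.0, -0.0382]
```

Emit:
step_arm:
  rows: [-31,-27.5,-2.9,0,0,-0.0382,-30,-28.7,-2.9,0,0,-0.0382,-28.9,-29.8,-2.9,0,0,-0.0382,-27.7,-30.9,-2.9,0,0,-0.0382,-26.5,-31.9,-2.9,0,0,-0.0382]
  fingers: -1

```text
time: 0.52
tcp_pos: [316.7, 304.7, 256.6]
tcp_rot: [[-0.969, 0.246, -0.0], [0.246, 0.969, -0.0], [0.0, -0.0, -1.0]]
contact_force: [0.5, 0.8, 0.4]
width: 85.4
grasp_force: 0.0
```

Emit:
step_arm:
  rows: [-25.3,-32.9,-2.9,0,0,-0.0382,-24,-33.8,-2.9,0,0,-0.0382,-22.7,-34.7,-2.9,0,0,-0.0382,-21.4,-35.6,-2.9,0,0,-0.0382,-20,-36.4,-2.9,0,0,-0.0382]

```text
time: 0.93
tcp_pos: [398.5, 113.8, 271.4]
tcp_rot: [[-0.998, 0.058, 0.0], [0.058, 0.998, 0.0], [-0.0, 0.0, -1.0]]
contact_force: [1.8, 1.2, 0.3]
width: 85.6
grasp_force: 0.0
```

Emit:
step_arm:
  rows: [-18.6,-37.1,-2.9,0,0,-0.0382,-17.2,-37.8,-2.9,0,0,-0.0382,-15.7,-38.4,-2.9,0,0,-0.0382,-14.2,-39,-2.9,0,0,-0.0382,-12.7,-39.5,-2.9,0,0,-0.0382]

```text
time: 1.35
tcp_pos: [480.3, -77.2, 285.8]
tcp_rot: [[-0.991, -0.132, -0.0], [-0.132, 0.991, 0.0], [0.0, 0.0, -1.0]]
contact_force: [1.5, 0.0, -0.8]
width: 85.2
grasp_force: 0.0
```

Emit:
step_arm:
  rows: [-11.2,-40,-2.9,0,0,-0.0382,-9.7,-40.4,-2.9,0,0,-0.0382,-8.1,-40.7,-2.9,0,0,-0.0382,-6.6,-41,-2.9,0,0,-0.0382,-5,-41.2,-2.9,0,0,-0.0382]

```text
time: 1.77
tcp_pos: [562.1, -267.9, 300.0]
tcp_rot: [[-0.948, -0.318, -0.0], [-0.318, 0.948, 0.0], [0.0, 0.0, -1.0]]
contact_force: [1.2, -0.1, -0.4]
width: 85.4
grasp_force: 0.0
```

Emit:
step_arm:
  rows: [0,0,0,0,0,0,0,0,0,0,0,0,0,0,0,0,0,0,0,0,0,0,0,0,0,0,0,0,0,0]

```text
time: 2.18
tcp_pos: [561.6, -264.6, 300.9]
tcp_rot: [[-0.948, -0.318, 0.001], [-0.318, 0.948, -0.0], [-0.0, -0.0, -1.0]]
contact_force: [0.8, 0.7, -0.5]
width: 85.5
grasp_force: 0.0
```

Run:
```python
from h import *
st()
p,d,P,K,R,o=pts("wrist"); cv2.imwrite("pics/w1.png",p[:,:,::-1]); np.savez("w1.npz",p=p,d=d,P=P,K=K,R=R,o=o)
m=(P[...,2]>150)&(P[...,2]<180); 
n,l,s,_=cv2.connectedComponentsWithStats(m.astype(np.uint8))
for i in range(1,n):
    if s[i,4]>200:
        q=P[l==i]; print(s[i],np.median(q,0).round(1),cv2.minAreaRect(q[:,:2].astype(np.float32)),np.percentile(q[:,2],[5,50,95]).round(1))
```

```text
t 2.18 tcp [ 561.6 -264.6  300.9] slot az 0.323 tilt [ 6.e-04 -2.e-04 -1.e+00] F [ 0.8  0.7 -0.5] M [-0.02 -0.02  0.02] w 85.5 g 0.0 q6 -0.899
[116 104  19  72 638] [ 567.4 -392.3  150.5] ((568.7821655273438, -391.7681579589844), (67.00537109375, 16.103565216064453), 12.689319610595703) [150.1 150.5 151.4]
[138 107  18  71 661] [ 563.7 -372.3  150.5] ((564.5729370117188, -371.8882141113281), (65.92437744140625, 15.918389320373535), 12.897144317626953) [150.  150.5 151.5]
[ 233  141   17   74 1232] [ 563.9 -278.7  164.9] ((566.33740234375, -278.0398864746094), (69.20073699951172, 15.185144424438477), 18.124197006225586) [163.5 164.9 166. ]
[ 255  141   18   74 1244] [ 557.5 -259.1  164.9] ((559.8186645507812, -258.2587890625), (68.88981628417969, 15.53267765045166), 18.3699893951416) [163.2 164.9 166. ]
[123 219  38  24 259] [ 653.9 -361.1  150.5] ((655.358154296875, -357.70867919921875), (38.34021759033203, 15.70958137512207), 71.12733459472656) [150.  150.5 151.3]
[112 231  30  22 228] [ 672.3 -369.2  150.5] ((673.0228271484375, -368.6930847167969), (28.536516189575195, 15.76085376739502), 71.58307647705078) [150.1 150.5 151.4]
```

View pics/w1.png

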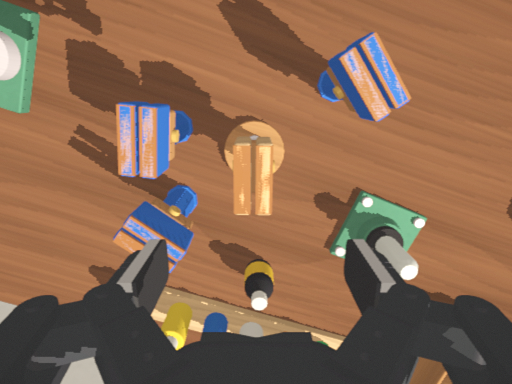

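The wrist view shows the two tan jaw halves at (244,178) and (264,178) directly below, with clear space for the fingers on both sides. Descending.

Emit:
step_arm:
  rows: [-0.3,-3.8,20,0,0,0.003,0,0,25,0,0,0,0,0,25,0,0,0,0,0,25,0,0,0,0,0,20,0,0,0]

```text
time: 2.65
tcp_pos: [562.8, -268.1, 184.2]
tcp_rot: [[-0.949, -0.315, -0.0], [-0.315, 0.949, 0.0], [0.0, 0.0, -1.0]]
contact_force: [-0.2, -0.5, -0.1]
width: 85.3
grasp_force: 0.0
```

Emit:
step_arm:
  rows: [0,0,18,0,0,0,0,0,15,0,0,0,0,0,10,0,0,0,0,0,7,0,0,0,0,0,0,0,0,0]

```text
time: 3.07
tcp_pos: [563.0, -268.7, 134.5]
tcp_rot: [[-0.949, -0.314, -0.001], [-0.314, 0.949, 0.001], [0.001, 0.001, -1.0]]
contact_force: [-0.4, 0.4, 0.3]
width: 85.6
grasp_force: 0.0
```

Emit:
step_arm:
  rows: [0,0,0,0,0,0,0,0,0,0,0,0,0,0,0,0,0,0,0,0,0,0,0,0,0,0,0,0,0,0]
  fingers: 1

```text
time: 3.48
tcp_pos: [563.5, -269.2, 136.1]
tcp_rot: [[-0.949, -0.314, 0.001], [-0.314, 0.949, 0.0], [-0.001, -0.0, -1.0]]
contact_force: [-0.4, 1.7, 3.4]
width: 35.5
grasp_force: 59.4
```

Emit:
step_arm:
  rows: [0,0,0,0,0,0,0,0,0,0,0,0,0,0,0,0,0,0,0,0,0,0,0,0,0,0,0,0,0,0]

```text
time: 3.9
tcp_pos: [563.5, -269.2, 136.1]
tcp_rot: [[-0.949, -0.314, 0.001], [-0.314, 0.949, 0.0], [-0.001, -0.0, -1.0]]
contact_force: [-0.6, 2.9, 5.3]
width: 35.1
grasp_force: 59.5
```

Run:
```python
from h import *
st()
```

```text
t 3.9 tcp [ 563.5 -269.2  136.1] slot az 0.319 tilt [ 9.e-04  0.e+00 -1.e+00] F [-0.6  2.9  5.3] M [ 0.65  0.35 -0.06] w 35.1 g 59.5 q6 -0.899
```

Emit:
step_arm:
  rows: [0,0,-5,0,0,0,0,0,-10,0,0,0,0,0,-15,0,0,0,0,0,-20,0,0,0,0,0,-20,0,0,0]

```text
time: 4.32
tcp_pos: [563.0, -269.4, 206.1]
tcp_rot: [[-0.95, -0.314, -0.001], [-0.314, 0.95, 0.0], [0.001, 0.001, -1.0]]
contact_force: [0.6, -0.7, -4.3]
width: 35.6
grasp_force: 60.2
```

Emit:
step_arm:
  rows: [0,0,-20,0,0,0,0,0,-20,0,0,0,0,0,-15,0,0,0,0,0,-5,0,0,0,0,0,0,0,0,0]

```text
time: 4.73
tcp_pos: [563.7, -269.7, 266.7]
tcp_rot: [[-0.95, -0.314, 0.002], [-0.314, 0.95, -0.001], [-0.001, -0.002, -1.0]]
contact_force: [0.3, 0.0, -5.1]
width: 35.6
grasp_force: 60.5
```

Run:
```python
from h import *
st()
p,d,P,K,R,o=pts("wrist"); cv2.imwrite("pics/w2.png",p[:,:,::-1]); np.savez("w2.npz",p=p,d=d,P=P,K=K,R=R,o=o)
q,dd,Q,_,_,_=pts("scene"); np.savez("s2.npz",p=q,P=Q)
c=cv2.resize(q[110:260,110:260],None,fx=4,fy=4,interpolation=cv2.INTER_CUBIC); cv2.imwrite("pics/s2.png",c[:,:,::-1])
# stub from the earlier wrist view and now
for f in ("w1.npz","w2.npz"):
    a=np.load(f);P=a["P"]
    m=(P[...,2]>100.5)&(P[...,2]<114)&(abs(P[...,0]-625)<40)&(abs(P[...,1]+44)<40)
    if m.sum()>5: print(f,m.sum(),P[m].min(0).round(1),P[m].max(0).round(1),P[m].mean(0).round(1))
    m=(P[...,2]>5)&(P[...,2]<25)&(abs(P[...,0]-625)<80)&(abs(P[...,1]+44)<80)
    if m.sum()>5: print("foot",m.sum(),cv2.minAreaRect(P[m][:,:2].astype(np.float32)))
```

```text
t 4.73 tcp [ 563.7 -269.7  266.7] slot az 0.319 tilt [ 0.0019 -0.0014 -1.    ] F [ 0.3  0.  -5.1] M [ 0.04  0.04 -0.04] w 35.6 g 60.5 q6 -0.9
w1.npz 379 [614.2 -61.1 100.5] [639.4 -34.4 111.4] [625.4 -49.3 107.4]
foot 2526 ((628.5718994140625, -46.280059814453125), (110.715087890625, 109.91024780273438), 86.0522689819336)
w2.npz 506 [613.7 -61.5 100.5] [642.9 -33.4 111.1] [626.3 -49.7 107. ]
foot 3570 ((628.6729736328125, -45.988014221191406), (111.50403594970703, 110.00239562988281), 86.21421813964844)
```

View pics/s2.png

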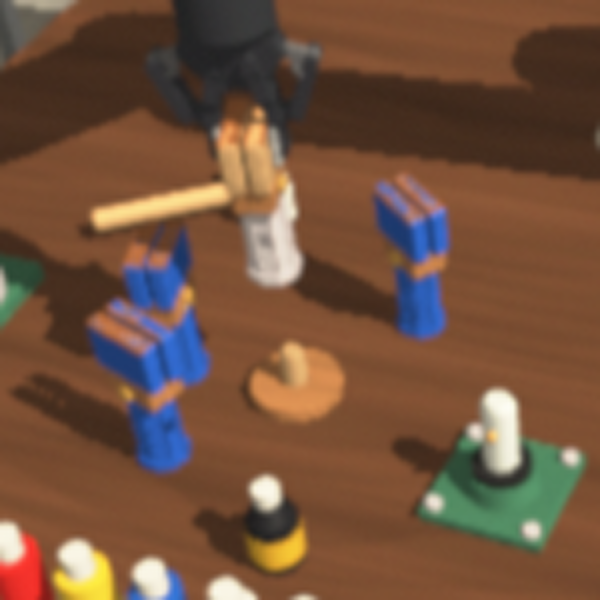

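The head is held clear of its peg, with the slot facing the scene camera at crop (265,235). The button shows at crop (491,436), left of the stub's middle at (502,440). Next I work out its bearing and the hand/stub offsets.

Run:
```python
from h import *
a=np.load("w2.npz");P=a["P"];p=a["p"].astype(int)
m=(P[...,2]>288)&(P[...,2]<302)&(np.hypot(P[...,0]-563,P[...,1]+269)<60)&(p[...,0]>p[...,2]+30)
q=P[m];print("jaw in hand",m.sum(),cv2.minAreaRect(q[:,:2].astype(np.float32)),np.median(q[:,2]))
for f in ("w1.npz","w2.npz"):
    P=np.load(f)["P"]
    m=(P[...,2]>108.3)&(P[...,2]<114)&(np.hypot(P[...,0]-626,P[...,1]+48)<22)
    print(f,m.sum(),cv2.minEnclosingCircle(P[m][:,:2].astype(np.float32)),P[m].mean(0))
s=np.load("scene0.npz");p=s["p"].astype(int);K,R,o=s["K"],s["R"],s["o"]
sub=p[205:235,222:248]; mask=(sub[...,0]-sub[...,2]>45)&(sub[...,1]-sub[...,2]>15)&(sub[...,0]>120)
v,u=np.nonzero(mask);print(list(zip(u+222,v+205)))
w=(sub[...,0]-sub[...,2])[mask]; u0,v0=np.average(u+222,weights=w),np.average(v+205,weights=w);print("btn px",u0,v0)
wh=(sub.min(-1)>150);v,u=np.nonzero(wh);
for r in range(205,230):
    x=u[v+205==r]+222
    if len(x):print(r,x.min(),x.max(),end="; ")
ray=R@np.array([(u0-K[0,2])/K[0,0],(v0-K[1,2])/K[1,1],1]);t=(82-o[2])/ray[2];print("btn on z=82",o+t*ray)
# stub axis points projected, for comparison
for z in (45,82,105):
    c=R.T@(np.array([627.,-46,z])-o);print(z,K[0,0]*c[0]/c[2]+K[0,2],K[1,1]*c[1]/c[2]+K[1,2])
```

```text
jaw in hand 10324 ((554.92626953125, -272.0909423828125), (64.49332427978516, 64.29137420654297), 58.98276138305664) 295.56089095385687
w1.npz 208 ((627.7635498046875, -45.931026458740234), 11.232277870178223) [627.96875342 -46.56653405 109.64310061]
w2.npz 241 ((628.6372680664062, -45.95161056518555), 11.476471900939941) [628.11194404 -46.57610927 109.63888964]
[(np.int64(222), np.int64(205)), (np.int64(223), np.int64(205)), (np.int64(224), np.int64(205)), (np.int64(225), np.int64(205)), (np.int64(226), np.int64(205)), (np.int64(227), np.int64(205)), (np.int64(228), np.int64(205)), (np.int64(229), np.int64(205)), (np.int64(230), np.int64(205)), (np.int64(231), np.int64(205)), (np.int64(232), np.int64(205)), (np.int64(233), np.int64(205)), (np.int64(234), np.int64(205)), (np.int64(235), np.int64(205)), (np.int64(236), np.int64(205)), (np.int64(237), np.int64(205)), (np.int64(238), np.int64(205)), (np.int64(239), np.int64(205)), (np.int64(240), np.int64(205)), (np.int64(241), np.int64(205)), (np.int64(242), np.int64(205)), (np.int64(243), np.int64(205)), (np.int64(244), np.int64(205))
[... 7698 characters left out ...]
np.int64(219)), (np.int64(245), np.int64(219)), (np.int64(246), np.int64(219)), (np.int64(247), np.int64(219)), (np.int64(232), np.int64(220)), (np.int64(233), np.int64(220)), (np.int64(247), np.int64(220))]
btn px 235.38680521991301 210.93697438376026
207 234 234; 208 232 236; 209 231 237; 210 231 238; 211 231 238; 212 231 238; 213 232 238; 214 232 238; 215 232 239; 216 228 239; 217 227 239; 218 227 239; 219 228 239; 220 234 239; 221 233 239; 222 233 239; 223 233 239; 224 233 239; 225 233 239; 226 233 238; 227 234 237; btn on z=82 [610.69879923 -47.01371823  82.        ]
45 234.5794552593315 222.16068361906554
82 234.04506375817118 214.3359727299262
105 233.70216395684304 209.31513724973877
```

Button bearing is about −0.19 rad: the brass pixel (232.6, 218.6) sits 2.8 px left of the stub axis. The slot is at +0.32, so I keep this yaw going down, then twist clockwise. Moving over the post.

Run:
```python
from h import *
plan([628.5,-46.7,258],0,10)
```

```text
[-13.2, 19.1, 0.7, 0.0, 0.0, 0.0, -13.2, 19.1, 0.7, 0.0, 0.0, 0.0, -13.2, 19.1, 0.7, 0.0, 0.0, 0.0, -13.2, 19.1, 0.7, 0.0, 0.0, 0.0, -13.2, 19.1, 0.7, 0.0, 0.0, 0.0]
[-13.2, 19.1, 0.7, 0.0, 0.0, 0.0, -13.2, 19.1, 0.7, 0.0, 0.0, 0.0, -13.2, 19.1, 0.7, 0.0, 0.0, 0.0, -13.2, 19.1, 0.7, 0.0, 0.0, 0.0, -13.2, 19.1, 0.7, 0.0, 0.0, 0.0]
```

Emit:
step_arm:
  rows: [-13.2,19.1,0.7,0,0,0,-13.2,19.1,0.7,0,0,0,-13.2,19.1,0.7,0,0,0,-13.2,19.1,0.7,0,0,0,-13.2,19.1,0.7,0,0,0]

```text
time: 5.25
tcp_pos: [595.8, -156.9, 260.2]
tcp_rot: [[-0.95, -0.313, -0.002], [-0.313, 0.95, 0.001], [0.002, 0.002, -1.0]]
contact_force: [0.1, -0.2, -4.6]
width: 35.4
grasp_force: 60.6
```

Emit:
step_arm:
  rows: [-18,26,1,0,0,0,-18,26,1,0,0,0,-15,21.5,1,0,0,0,-10,15,1,0,0,0,-5,7,1,0,0,0]

```text
time: 5.67
tcp_pos: [628.7, -44.0, 255.2]
tcp_rot: [[-0.949, -0.316, -0.002], [-0.316, 0.949, 0.001], [0.002, 0.002, -1.0]]
contact_force: [-0.3, -0.3, -4.6]
width: 35.5
grasp_force: 60.6
```

Emit:
step_arm:
  rows: [0,0,0,0,0,0,0,0,0,0,0,0,0,0,0,0,0,0,0,0,0,0,0,0,0,0,0,0,0,0]

```text
time: 6.08
tcp_pos: [628.5, -47.7, 256.8]
tcp_rot: [[-0.95, -0.312, -0.0], [-0.312, 0.95, -0.0], [0.0, -0.0, -1.0]]
contact_force: [-0.3, 0.4, -3.9]
width: 35.2
grasp_force: 60.6
```

Run:
```python
from h import *
st(); plan([628.5,-46.7,240],0,5)
p,d,P,K,R,o=pts("wrist"); q,_,Q,_,_,_=pts("scene")
np.savez("w3.npz",p=p,P=P);np.savez("s3.npz",p=q,P=Q)
c=cv2.resize(q[140:250,180:290],(500,500),interpolation=cv2.INTER_CUBIC)
im=np.zeros((500,800,3),np.uint8); im[:,:500]=c; im[:225,500:]=cv2.resize(p,(300,225)); cv2.imwrite("pics/s3.png",im[:,:,::-1])
```

```text
t 6.08 tcp [628.5 -47.7 256.8] slot az 0.318 tilt [-1.e-04 -1.e-04 -1.e+00] F [-0.3  0.4 -3.9] M [ 0.04 -0.01  0.06] w 35.2 g 60.6 q6 -0.527
[-0.1, 0.2, 3.4, 0.0, 0.0, 0.0, -0.1, 0.2, 3.4, 0.0, 0.0, 0.0, -0.1, 0.2, 3.4, 0.0, 0.0, 0.0, -0.1, 0.2, 3.4, 0.0, 0.0, 0.0, -0.1, 0.2, 3.4, 0.0, 0.0, 0.0]
```

View pics/s3.png

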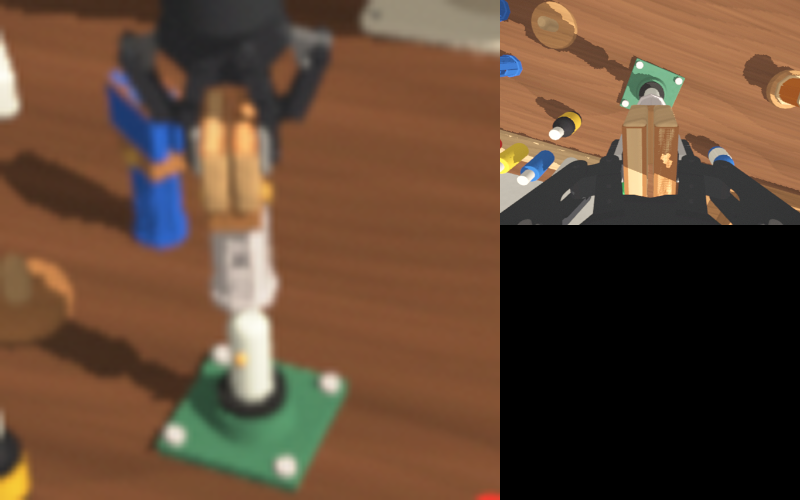

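The crop shows the tube foot at (245,300) in line with the stub top at (250,318), with the button on the left at (240,358). Lowering, feeling as I go.

Emit:
step_arm:
  rows: [-0.1,0.7,5,0,0,0,0,0,6,0,0,0,0,0,6,0,0,0,0,0,6,0,0,0,0,0,3,0,0,0]

```text
time: 6.6
tcp_pos: [628.2, -45.8, 229.3]
tcp_rot: [[-0.949, -0.314, -0.002], [-0.314, 0.949, 0.0], [0.001, 0.001, -1.0]]
contact_force: [0.7, -0.2, -5.3]
width: 35.7
grasp_force: 60.8
```

Emit:
step_arm:
  rows: [0,0,2,0,0,0,0,0,2,0,0,0,0,0,2,0,0,0,0,0,1,0,0,0,0,0,1,0,0,0]

```text
time: 7.02
tcp_pos: [628.7, -45.9, 222.8]
tcp_rot: [[-0.949, -0.314, 0.0], [-0.314, 0.949, -0.0], [-0.0, -0.0, -1.0]]
contact_force: [-0.7, 0.4, -3.7]
width: 35.2
grasp_force: 60.8
```

```bash
python3 -c "
from h import *
st()"
```

```text
t 7.02 tcp [628.7 -45.9 222.8] slot az 0.319 tilt [ 2.e-04 -1.e-04 -1.e+00] F [-0.7  0.4 -3.7] M [-0.02  0.02 -0.06] w 35.2 g 60.8 q6 -0.525
```

Emit:
step_arm:
  rows: [0,0,2,0,0,0,0,0,2,0,0,0,0,0,2,0,0,0,0,0,1,0,0,0,0,0,0,0,0,0]

```text
time: 7.43
tcp_pos: [628.5, -45.9, 215.4]
tcp_rot: [[-0.949, -0.314, -0.0], [-0.314, 0.949, 0.0], [0.0, 0.0, -1.0]]
contact_force: [1.6, 0.0, -5.3]
width: 35.1
grasp_force: 60.8
```

Emit:
step_arm:
  rows: [0,0,1.5,0,0,0,0,0,1.5,0,0,0,0,0,1,0,0,0,0,0,1,0,0,0,0,0,0,0,0,0]

```text
time: 7.85
tcp_pos: [628.5, -45.9, 210.5]
tcp_rot: [[-0.949, -0.314, -0.0], [-0.314, 0.949, 0.0], [0.0, 0.0, -1.0]]
contact_force: [-0.5, 0.1, -4.2]
width: 35.2
grasp_force: 60.8
```

```bash
python3 -c "
from h import *
st()"
```

```text
t 7.85 tcp [628.5 -45.9 210.5] slot az 0.319 tilt [-3.e-04  0.e+00 -1.e+00] F [-0.5  0.1 -4.2] M [-0.    0.01 -0.02] w 35.2 g 60.8 q6 -0.525
```

Emit:
step_arm:
  rows: [0,0,1,0,0,0,0,0,1,0,0,0,0,0,1,0,0,0,0,0,1,0,0,0,0,0,0,0,0,0]

```text
time: 8.27
tcp_pos: [628.5, -45.9, 206.5]
tcp_rot: [[-0.949, -0.314, -0.0], [-0.314, 0.949, 0.0], [0.0, 0.0, -1.0]]
contact_force: [0.1, 0.3, -3.8]
width: 35.7
grasp_force: 60.8
```

Emit:
step_arm:
  rows: [0,0,1,0,0,0,0,0,1,0,0,0,0,0,1,0,0,0,0,0,1,0,0,0,0,0,0,0,0,0]

```text
time: 8.68
tcp_pos: [628.8, -46.0, 202.7]
tcp_rot: [[-0.95, -0.314, 0.0], [-0.314, 0.95, -0.0], [-0.0, -0.0, -1.0]]
contact_force: [0.4, 0.2, -3.4]
width: 35.4
grasp_force: 61.0
```

Emit:
step_arm:
  rows: [0,0,1,0,0,0,0,0,1,0,0,0,0,0,1,0,0,0,0,0,1,0,0,0,0,0,0,0,0,0]

```text
time: 9.1
tcp_pos: [629.0, -46.2, 199.4]
tcp_rot: [[-0.95, -0.314, 0.002], [-0.314, 0.95, -0.001], [-0.001, -0.001, -1.0]]
contact_force: [2.3, -2.2, 2.4]
width: 35.3
grasp_force: 61.5
```

```bash
python3 -c "
from h import *
st()"
```

```text
t 9.1 tcp [629.  -46.2 199.4] slot az 0.319 tilt [ 1.5e-03 -7.0e-04 -1.0e+00] F [ 2.3 -2.2  2.4] M [-0.54 -0.6  -0.04] w 35.3 g 61.5 q6 -0.525
```

The button is being pressed (about +6.5 N vertical), as expected. Continuing.

Emit:
step_arm:
  rows: [0,0,1,0,0,0,0,0,1,0,0,0,0,0,1,0,0,0,0,0,1,0,0,0,0,0,0,0,0,0]

```text
time: 9.52
tcp_pos: [628.6, -46.0, 194.0]
tcp_rot: [[-0.95, -0.314, -0.001], [-0.314, 0.95, 0.0], [0.001, 0.0, -1.0]]
contact_force: [4.2, -2.7, -4.9]
width: 35.2
grasp_force: 60.8
```

Emit:
step_arm:
  rows: [0,0,1,0,0,0,0,0,1,0,0,0,0,0,1,0,0,0,0,0,1,0,0,0,0,0,0,0,0,0]

```text
time: 9.93
tcp_pos: [628.5, -45.9, 190.4]
tcp_rot: [[-0.949, -0.314, -0.0], [-0.314, 0.949, 0.0], [0.0, 0.0, -1.0]]
contact_force: [3.5, -2.3, -3.7]
width: 35.3
grasp_force: 60.9
```

```bash
python3 -c "
from h import *
st()"
```

```text
t 9.93 tcp [628.5 -45.9 190.4] slot az 0.319 tilt [-5.e-04  1.e-04 -1.e+00] F [ 3.5 -2.3 -3.7] M [-0.59 -1.31 -0.06] w 35.3 g 60.9 q6 -0.525
```

Emit:
step_arm:
  rows: [0,0,2,0,0,0,0,0,2,0,0,0,0,0,2,0,0,0,0,0,2,0,0,0,0,0,0,0,0,0]

```text
time: 10.35
tcp_pos: [628.4, -45.9, 182.0]
tcp_rot: [[-0.949, -0.314, -0.001], [-0.314, 0.949, 0.0], [0.001, 0.001, -1.0]]
contact_force: [4.4, -3.1, -6.6]
width: 35.3
grasp_force: 60.6
```

Emit:
step_arm:
  rows: [0,0,2,0,0,0,0,0,2,0,0,0,0,0,2,0,0,0,0,0,2,0,0,0,0,0,0,0,0,0]

```text
time: 10.77
tcp_pos: [628.4, -45.9, 174.1]
tcp_rot: [[-0.949, -0.314, -0.001], [-0.314, 0.949, 0.0], [0.001, 0.0, -1.0]]
contact_force: [4.6, -1.1, -5.6]
width: 35.5
grasp_force: 60.6
```

Emit:
step_arm:
  rows: [0,0,2,0,0,0,0,0,2,0,0,0,0,0,2,0,0,0,0,0,2,0,0,0,0,0,0,0,0,0]

```text
time: 11.18
tcp_pos: [628.4, -45.9, 166.1]
tcp_rot: [[-0.949, -0.314, -0.001], [-0.314, 0.949, 0.0], [0.001, 0.0, -1.0]]
contact_force: [4.8, -1.9, -6.5]
width: 35.4
grasp_force: 60.5
```

```bash
python3 -c "
from h import *
st()"
```

```text
t 11.18 tcp [628.4 -45.9 166.1] slot az 0.319 tilt [-8.e-04  2.e-04 -1.e+00] F [ 4.8 -1.9 -6.5] M [-0.53 -1.22 -0.02] w 35.4 g 60.5 q6 -0.525
```

Emit:
step_arm:
  rows: [0,0,1,0,0,0,0,0,1,0,0,0,0,0,1,0,0,0,0,0,0.5,0,0,0,0,0,0,0,0,0]

```text
time: 11.6
tcp_pos: [628.6, -45.9, 163.1]
tcp_rot: [[-0.949, -0.314, -0.0], [-0.314, 0.949, 0.0], [0.0, 0.0, -1.0]]
contact_force: [4.0, -1.8, -2.4]
width: 35.6
grasp_force: 60.9
```

Emit:
step_arm:
  rows: [0,0,0.5,0,0,0,0,0,0.5,0,0,0,0,0,0.5,0,0,0,0,0,0,0,0,0,0,0,0,0,0,0]

```text
time: 12.02
tcp_pos: [628.5, -45.9, 161.6]
tcp_rot: [[-0.949, -0.314, -0.0], [-0.314, 0.949, 0.0], [0.0, 0.0, -1.0]]
contact_force: [3.8, -2.2, -3.6]
width: 35.3
grasp_force: 60.9
```

Emit:
step_arm:
  rows: [0,0,0.5,0,0,0,0,0,0.5,0,0,0,0,0,0.5,0,0,0,0,0,0,0,0,0,0,0,0,0,0,0]

```text
time: 12.43
tcp_pos: [628.7, -45.9, 160.5]
tcp_rot: [[-0.949, -0.314, 0.0], [-0.314, 0.949, -0.0], [-0.0, -0.0, -1.0]]
contact_force: [3.9, -1.1, -0.5]
width: 35.4
grasp_force: 61.2
```

```bash
python3 -c "
from h import *
st()"
```

```text
t 12.43 tcp [628.7 -45.9 160.5] slot az 0.319 tilt [ 3.e-04 -1.e-04 -1.e+00] F [ 3.9 -1.1 -0.5] M [-0.49 -1.07 -0.06] w 35.4 g 61.2 q6 -0.525
```

The foot has met the ring (about +4 N). One more millimetre, then the twist.

Emit:
step_arm:
  rows: [0,0,0.5,0,0,0,0,0,0.5,0,0,0,0,0,0,0,0,0,0,0,0,0,0,0,0,0,0,0,0,0]

```text
time: 12.85
tcp_pos: [628.7, -45.9, 159.6]
tcp_rot: [[-0.949, -0.314, 0.0], [-0.314, 0.949, -0.0], [-0.0, -0.0, -1.0]]
contact_force: [1.8, -0.7, 5.0]
width: 35.1
grasp_force: 61.6
```

Emit:
step_arm:
  rows: [0,0,0,0,0,0.03,0,0,0,0,0,0.03,0,0,0,0,0,0.03,0,0,0,0,0,0.03,0,0,0,0,0,0]

```text
time: 13.27
tcp_pos: [628.7, -45.8, 159.4]
tcp_rot: [[-0.98, -0.197, 0.0], [-0.197, 0.98, 0.0], [-0.0, -0.0, -1.0]]
contact_force: [3.9, -0.7, 3.5]
width: 35.4
grasp_force: 61.7
```

```bash
python3 -c "
from h import *
st()"
```

```text
t 13.27 tcp [628.7 -45.8 159.4] slot az 0.198 tilt [ 2.e-04  0.e+00 -1.e+00] F [ 3.9 -0.7  3.5] M [-0.37 -0.98  0.06] w 35.4 g 61.7 q6 -0.404
```

Emit:
step_arm:
  rows: [0,0,0,0,0,0.03,0,0,0,0,0,0.03,0,0,0,0,0,0.03,0,0,0,0,0,0.03,0,0,0,0,0,0]

```text
time: 13.68
tcp_pos: [628.6, -45.9, 159.3]
tcp_rot: [[-0.997, -0.079, -0.0], [-0.079, 0.997, -0.0], [0.0, -0.0, -1.0]]
contact_force: [1.3, -1.4, 4.3]
width: 35.4
grasp_force: 61.6
```

```bash
python3 -c "
from h import *
st()"
```

```text
t 13.68 tcp [628.6 -45.9 159.3] slot az 0.079 tilt [-0.e+00 -1.e-04 -1.e+00] F [ 1.3 -1.4  4.3] M [-0.42 -0.88  0.02] w 35.4 g 61.6 q6 -0.285
```

Emit:
step_arm:
  rows: [0,0,0,0,0,0.03,0,0,0,0,0,0.03,0,0,0,0,0,0.03,0,0,0,0,0,0,0,0,0,0,0,0]

```text
time: 14.1
tcp_pos: [628.4, -45.8, 159.3]
tcp_rot: [[-1.0, 0.009, -0.0], [0.009, 1.0, 0.0], [0.0, 0.0, -1.0]]
contact_force: [1.9, -0.6, 4.0]
width: 35.4
grasp_force: 61.7
```

```bash
python3 -c "
from h import *
st()"
```

```text
t 14.1 tcp [628.4 -45.8 159.3] slot az -0.009 tilt [-5.e-04  2.e-04 -1.e+00] F [ 1.9 -0.6  4. ] M [-0.21 -0.49 -0.01] w 35.4 g 61.7 q6 -0.197
```

Emit:
step_arm:
  rows: [0,0,0,0,0,0.03,0,0,0,0,0,0.03,0,0,0,0,0,0.0,0,0,0,0,0,0,0,0,0,0,0,0]

```text
time: 14.52
tcp_pos: [628.4, -45.8, 159.2]
tcp_rot: [[-0.998, 0.069, -0.0], [0.069, 0.998, 0.0], [0.0, 0.0, -1.0]]
contact_force: [0.1, -0.3, 4.0]
width: 35.5
grasp_force: 61.7
```

```bash
python3 -c "
from h import *
st()"
```

```text
t 14.52 tcp [628.4 -45.8 159.2] slot az -0.069 tilt [-5.e-04  2.e-04 -1.e+00] F [ 0.1 -0.3  4. ] M [-0.11 -0.22 -0.04] w 35.5 g 61.7 q6 -0.137
```

Emit:
step_arm:
  rows: [0,0,0,0,0,0.03,0,0,0,0,0,0.03,0,0,0,0,0,0.0,0,0,0,0,0,0,0,0,0,0,0,0]

```text
time: 14.93
tcp_pos: [628.5, -45.8, 159.2]
tcp_rot: [[-0.992, 0.129, -0.0], [0.129, 0.992, 0.0], [0.0, 0.0, -1.0]]
contact_force: [-0.3, 1.2, 4.3]
width: 35.0
grasp_force: 61.8
```

```bash
python3 -c "
from h import *
st()"
```

```text
t 14.93 tcp [628.5 -45.8 159.2] slot az -0.129 tilt [-3.e-04  1.e-04 -1.e+00] F [-0.3  1.2  4.3] M [-0.05 -0.18  0.05] w 35.0 g 61.8 q6 -0.077
```

Side load has vanished, so it has probably clicked. Checking the slot in the scene camera.

Run:
```python
from h import *
q,_,Q,_,_,_=pts("scene"); np.savez("s4.npz",p=q,P=Q)
c=cv2.resize(q[170:245,200:275],(600,600),interpolation=cv2.INTER_CUBIC); cv2.imwrite("pics/s4.png",c[:,:,::-1])
```

```text
(no output)
```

View pics/s4.png

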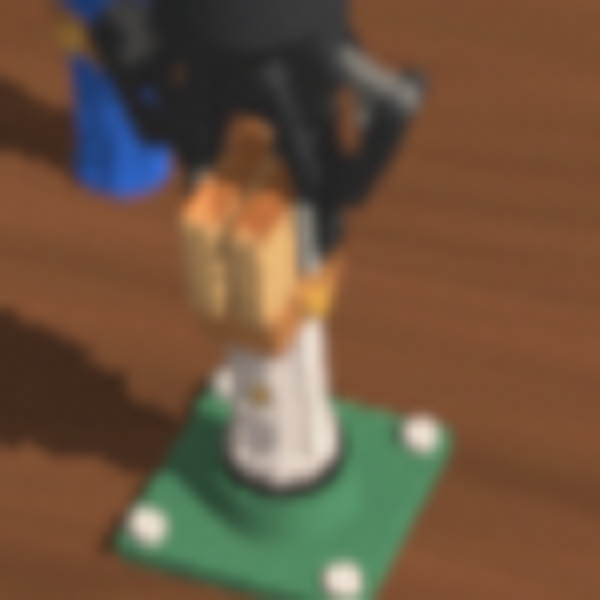

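The crop shows brass inside the slot at (260,392). A small further twist should confirm the stop by feel.

Emit:
step_arm:
  rows: [0,0,0,0,0,0.03,0,0,0,0,0,0.02,0,0,0,0,0,0,0,0,0,0,0,0,0,0,0,0,0,0]

```text
time: 15.4
tcp_pos: [628.5, -45.9, 159.2]
tcp_rot: [[-0.984, 0.179, -0.0], [0.179, 0.984, 0.0], [0.0, 0.0, -1.0]]
contact_force: [0.0, 0.5, 5.0]
width: 35.4
grasp_force: 61.7
```

```bash
python3 -c "
from h import *
st()"
```

```text
t 15.4 tcp [628.5 -45.9 159.2] slot az -0.18 tilt [-3.e-04  1.e-04 -1.e+00] F [0.  0.5 5. ] M [ 0.02 -0.08  0.04] w 35.4 g 61.7 q6 -0.026
```

Emit:
step_arm:
  rows: [0,0,0,0,0,0.03,0,0,0,0,0,0.02,0,0,0,0,0,0,0,0,0,0,0,0,0,0,0,0,0,0]

```text
time: 15.82
tcp_pos: [628.6, -45.7, 159.2]
tcp_rot: [[-0.974, 0.228, -0.0], [0.228, 0.974, 0.0], [0.0, 0.0, -1.0]]
contact_force: [0.4, 1.5, 3.6]
width: 35.5
grasp_force: 61.7
```

```bash
python3 -c "
from h import *
st()"
```

```text
t 15.82 tcp [628.6 -45.7 159.2] slot az -0.23 tilt [-1.e-04  3.e-04 -1.e+00] F [0.4 1.5 3.6] M [ 0.31 -0.1   0.06] w 35.5 g 61.7 q6 0.024
```

Emit:
step_arm:
  rows: [0,0,0,0,0,0.03,0,0,0,0,0,0.02,0,0,0,0,0,0,0,0,0,0,0,0,0,0,0,0,0,0]

```text
time: 16.23
tcp_pos: [628.6, -45.7, 159.3]
tcp_rot: [[-0.961, 0.276, -0.0], [0.276, 0.961, 0.0], [0.0, 0.0, -1.0]]
contact_force: [0.2, 2.9, 5.2]
width: 35.4
grasp_force: 61.7
```

```bash
python3 -c "
from h import *
st()"
```

```text
t 16.23 tcp [628.6 -45.7 159.3] slot az -0.28 tilt [-0.e+00  4.e-04 -1.e+00] F [0.2 2.9 5.2] M [ 0.69 -0.16  0.12] w 35.4 g 61.7 q6 0.074
```

The twist is now resisted (Mz rising, tangential Fy opposing), so the button is out and at the slot's edge. Backing off to mid-play, easing the push, then letting go.

Emit:
step_arm:
  rows: [0,0,0,0,0,-0.04,0,0,0,0,0,-0.04,0,0,-0.5,0,0,-0.03,0,0,-0.4,0,0,0,0,0,0,0,0,0]

```text
time: 16.65
tcp_pos: [628.4, -46.0, 159.9]
tcp_rot: [[-0.985, 0.171, -0.001], [0.171, 0.985, 0.0], [0.001, -0.0, -1.0]]
contact_force: [0.2, 1.8, 1.3]
width: 35.5
grasp_force: 61.5
```

```bash
python3 -c "
from h import *
st()"
```

```text
t 16.65 tcp [628.4 -46.  159.9] slot az -0.172 tilt [-7.e-04  0.e+00 -1.e+00] F [0.2 1.8 1.3] M [ 0.36 -0.12  0.03] w 35.5 g 61.5 q6 -0.035
```

Emit:
step_arm:
  rows: [0,0,0,0,0,0,0,0,0,0,0,0,0,0,0,0,0,0,0,0,0,0,0,0,0,0,0,0,0,0]
  fingers: -1

```text
time: 17.07
tcp_pos: [628.5, -46.1, 160.1]
tcp_rot: [[-0.985, 0.17, -0.0], [0.17, 0.985, -0.0], [0.0, -0.0, -1.0]]
contact_force: [-0.3, 0.0, 0.4]
width: 85.2
grasp_force: 0.0
```

Emit:
step_arm:
  rows: [0,0,0,0,0,0,0,0,-5,0,0,0,0,0,-10,0,0,0,0,0,-20,0,0,0,0,0,-25,0,0,0]

```text
time: 17.48
tcp_pos: [628.0, -45.8, 220.5]
tcp_rot: [[-0.985, 0.17, -0.002], [0.17, 0.985, 0.0], [0.002, 0.0, -1.0]]
contact_force: [0.5, 0.1, -0.1]
width: 85.6
grasp_force: 0.0
```

Emit:
step_arm:
  rows: [0,0,-30,0,0,0,0,0,-35,0,0,0,0,0,-20,0,0,0,0,0,0,0,0,0,0,0,0,0,0,0]

```text
time: 17.9
tcp_pos: [629.0, -46.0, 307.2]
tcp_rot: [[-0.985, 0.17, 0.003], [0.17, 0.985, -0.001], [-0.003, -0.0, -1.0]]
contact_force: [0.6, -0.0, 0.1]
width: 85.6
grasp_force: 0.0
```

Run:
```python
from h import *
st()
p,d,P,K,R,o=pts("wrist"); q,_,Q,_,_,_=pts("scene")
im=np.zeros((500,800,3),np.uint8); im[:,:500]=cv2.resize(q[170:245,200:275],(500,500),interpolation=cv2.INTER_CUBIC); im[:225,500:]=cv2.resize(p,(300,225)); cv2.imwrite("pics/s5.png",im[:,:,::-1])
m=(P[...,2]>180)&(P[...,2]<200)&(np.hypot(P[...,0]-628,P[...,1]+46)<50)
r=P[m];print(m.sum(),np.percentile(r[:,2],[5,50,95]),cv2.minAreaRect(r[:,:2].astype(np.float32)))
A=np.c_[r[:,:2],np.ones(len(r))];print("plane",np.linalg.lstsq(A,r[:,2],rcond=None)[0])
```

```text
t 17.9 tcp [629.  -46.  307.2] slot az -0.171 tilt [ 3.4e-03 -8.0e-04 -1.0e+00] F [ 0.6 -0.   0.1] M [-0.01  0.04  0.03] w 85.6 g 0.0 q6 -0.035
2780 [187.54784061 189.00437901 190.15167318] ((628.4148559570312, -45.266990661621094), (36.02938461303711, 68.87652587890625), 80.05042266845703)
plane [ 1.08348759e-02 -4.75989427e-03  1.81865145e+02]
```

View pics/s5.png

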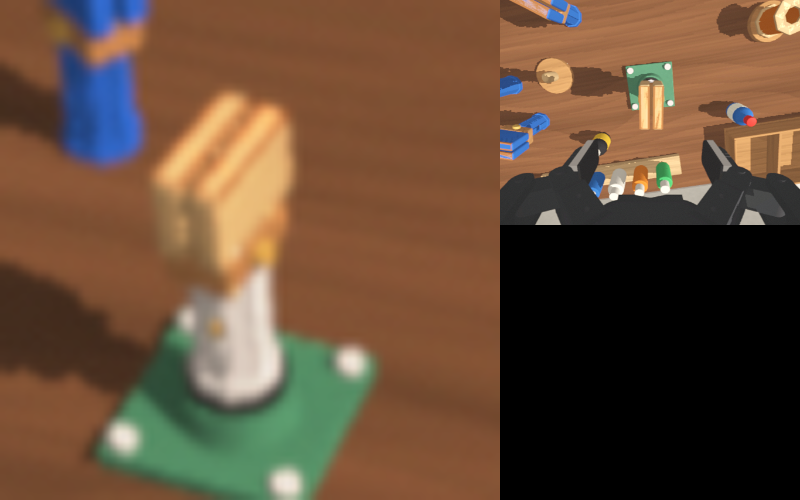

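The head stands upright on the ring: jaw top at 189 mm, which puts the foot at about 39 mm. Brass shows in the slot at (217,327), and the hand is clear. Handing in.

```bash
python3 -c "
from h import *
print(robot.sign_off())"
```

```text
the job is handed in; nothing more can be done
None
```

The clamp head is seated on the green post's rubber ring with the brass button showing in the slot; it was released and handed in at about 18 s, and sign-off returned no verdict.

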